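# Fit the drilled hook arm on the ladle stand

### The arm

A 6-joint arm with a two-finger parallel gripper is mounted at the origin on the work surface. World frame = base frame: x ahead of the robot, y to its left, z up, the work surface at z = 0. Lengths are in m, angles in degrees, forces in N, time in s.
With the tool pointing down it reaches from about 0.4 to 0.825 m from the base axis. Payload 7 kg.
Tool frame: the origin (TCP) lies midway between the tips of the shut fingers; the grasp point (between the pads) lies r.pinch_z behind it (r.pinch_z is the distance from the TCP to the grasp point, in m); z points along the fingers, y is the line along which they close (so a half turn about z gives the same grasp; the last joint's range is limited). The gripper opens to 88 mm and grips with 3 to 60 N. Pads are 19 mm wide; open, the fingers measure 130 mm over their backs; the gripper's body (78 mm by 193 mm) begins 47 mm behind the grasp point.
Start: joints at [83.543, 20.546, 0.682, 0, -70.136, -16.507], TCP at [0.263, 0.621, 0.227] pointing down, gripper open.
Joint ranges: [-176.03, 176.03], [-82.01, 121.73], [-58.28, 71.71], [-173.87, 95.51], [-174.79, -0.11], [-173.66, 173.66]. Speed limits (degrees/s): [136.94, 136.94, 172.46, 180, 180, 180].

### API

Orientations are given as [roll, pitch, yaw] about the fixed x, y, z axes, in that order (R = Rz(yaw) Ry(pitch) Rx(roll)).
In Python, from plant import r, optics, job gives the robot as it stands.
- The arm moves only by the shell command python3 -m crank 'ROWS' [FORCE]. ROWS is JSON, a list of rows, each an object with "xyz": the shift along the tool's x, y, z in units of 30 mm (1.0 is 30 mm), a list of three; "delta_rot": the turn, a rotation vector about the tool's x, y, z in degrees, a list of three; "claw": the closure, from 0 (fully open) to 1 (shut). A call has 1 to 20 rows; each row is the pose to reach, as a shift and turn from the pose commanded when the call began, along the tool's axes at that moment; what a row does not reach only later rows make up. A row lasts 1/8 s, in which the tool goes at most 62.5 mm and 10.7 degrees, less where a joint would pass 70% of its speed; a pose out of reach is approached as far as the arm can. A call with a gripper value outside its range is refused whole. The fingers move at their own pace and stop on an object; FORCE is the grip in N (left out, the last holds). Time passes only in rows, so rows that repeat a pose let the fingers close. It gives the time, the measured TCP pose, the force, the opening and the grip force at its end, in the units of the state.
- r.get_state(): the state, without advancing time (a new reading comes with each control period).
- optics.capture(name): name is "scene" or "top" or "wrist"; returns a dict with "img" (400x640x3 uint8, blue, green, red), "fovy" (degrees; the focal length in pixels is half the picture's height over the tangent of half this angle, whatever the lens; pixels are square), "cx", "cy" (the principal point, pixels), "dist" ([k1, k2, p1, p2, k3] as OpenCV has them; the pictures are not rectified), "eye" and "rotation" of the camera in the world; the wrist camera has in their place "hand_eye" (4x4, takes a point from camera to tool coordinates, whose origin is the TCP and whose axes are the flange's). Camera axes: x right, y up, looking along -z (the intrinsics and any distortion apply to the point x, -y, -z); pixel columns grow to the right and rows downward; lengths in m; the calibration is good to about 2 mm. A picture is of the moment at which its call begins: read the wrist's pose just before it. There is no depth.
- job.close_job(): hands the job in; it is judged then, once.
The state is a dict: "time_s": time; "joints": joint angles; "qd": joint speeds; "joint_torque": joint torques, N m; "tcp_pos": TCP position; "eef_rot": TCP orientation; "contact_force": force on the tool from outside, world axes, zero at the start; "moment": the same for the moment, N m; "gripper_width": finger opening in m; "gripper_force": force on a finger pad.
Only numpy, scipy, OpenCV 4.12 (cv2) and the standard library are available. Lean on these libraries where they do the work, as an engineer would, in place of code of your own. Each camera call takes 0.05 s, during which the arm holds its last target. There are 200 camera calls.

### The job

Put the ladle stand back together: lower the drilled wooden hook arm over the tall steel rod, keeping it level so it does not bind, and with light pressure turn it until the groove under its hub drops over the cross pin and the hub sits flush on the iron collar, then let go. Work gently (never jam or bang it against the stand), leave the other utensils where they are; the hook may end up pointing to either side.

Things in the scene. Friction and masses are not known exactly. Their poses are not given: they have to be found in the camera images.
- stand: ladle stand, fixed: round black iron foot 120 across, 30 high, with an iron collar 60 across, its flat top 50 above the table; from it rises a vertical steel rod, diameter 16, top 155 above the table, the last 8 mm tapered to diameter 9. Near the collar a level steel cross pin goes through the rod (see stand_seat). Origin under the foot's centre on the rod axis, z up.
- stand_seat (a point): centre of the collar's flat top, on the rod axis; axes as the stand's. The cross pin is 7 thick, 52 long tip to tip (26 either side of the rod axis), its underside 1 and its top 8 above this point. Rod and pin sit stiffly in the foot; the pin's direction is NOT in this pose: one end lies anywhere 0.2 to 1.4 rad anticlockwise (from above) of the stand's x axis, to be found by feel or sight.
- hook_arm: loose dark wooden arm, 173 long, about 160 g (hub heavy, brass bushed), lying right way up. At one end a square hub 56 x 56, 38 high, with a vertical through bore, diameter 18. From it a bar 22 wide (y) and 24 high (12 to 36 above the underside) runs along +x to the tip, where a lip rises 13 above the bar and a foot reaches down. Origin at the underside, 60 from the bore axis; x from hub to tip, z up.
- bar_grip (a point): where to grip: centre of the bar's section, 85 along +x from the bore axis, 24 above the arm's underside; axes as the arm's (bar 22 wide along y). Gripped here the gripper stays clear of the rod.
- hub_bore (a point): centre of the lower end of the bore, at the hub's underside; axes as the arm's. Across the underside, through this point, runs a groove along the arm's x axis, 10 wide, 10 deep, open at both ends, which takes the cross pin (either end of the pin will do).
- trivet: squat black iron kettle trivet, ring 120 across on three feet, 34 high; origin under its centre. Leave alone.
- bowl: dark green glazed tea bowl, 116 across, 68 high; origin under its centre. Leave alone.
- scoop: flat silver tea scoop, 137 long, 18 wide, about 9 high; lying on the table between the two work places. Leave alone.
- sweets_box: black lacquered square sweets box, 112 x 112 x 66 high; origin under its centre. Leave alone.
- caddy: dark red-brown lacquer tea caddy, 68 across, 68 high; origin under its centre. Leave alone.
- whisk: bamboo tea whisk upside down on a small white stand, 60 across, 122 high; origin under its centre. Leave alone.

How it is judged (in metres and radians):
On the way, in this order (a step that is already met when the one before it is completed fails the run):
1. the arm is threaded level on the rod, above the cross pin (horizontal distance between hub_bore and stand_seat below 0.006 m and z of hub_bore in the frame of stand_seat between 0.006 and 0.095 m and angle between hub_bore's own z axis and vertical below 0.12 rad), for 0.3 s.
2. the groove has dropped over the cross pin and the hub is down on the collar (horizontal distance between hub_bore and stand_seat below 0.004 m and z of hub_bore in the frame of stand_seat below 0.0025 m and angle between hub_bore's own z axis and vertical below 0.06 rad), for 0.2 s.
At the end, for the whole second after the job is handed in: The hub sits on the collar: the lower end of its bore within 4 mm sideways of the rod axis and less than 2.5 mm above the collar's top (so the pin is in the groove), the arm level within 0.05 rad, at rest and released (horizontal distance between hub_bore and stand_seat below 0.004 m and z of hub_bore in the frame of stand_seat between -0.003 and 0.0025 m and angle between hub_bore's own z axis and vertical below 0.05 rad and linear speed of hook_arm below 0.01 m/s and contact force between the fingers and hook_arm below 0.1 N); the robot touches nothing.
It fails at once if the arm is pressed or knocked against the stand with more than 30 N (contact force between hook_arm and stand above 30 N).
It fails at once if the robot hits the stand with more than 15 N (contact force between any of the arm, the fingers and stand above 15 N).
It fails at once if the arm is tipped more than 0.35 rad (20 degrees) out of level (angle between hub_bore's own z axis and vertical above 0.35 rad).
It fails at once if another utensil is moved more than 20 mm (distance of any of trivet, bowl, scoop, sweets_box, caddy, whisk from where it was at the start of the episode above 0.02 m).
It also fails if it takes over 72 s, if anything falls off the work surface, if the arm or the gripper's body presses on something with over 40 N, if the wrist force passes 120 N, or if a joint passes its speed limit or range.

## Working session

There is one attempt and no reset: what is moved stays moved. The work goes in short steps, Python scripts to look and compute and a shell command to move; the robot and the scene stay as the last step left them, time stands still between calls to the robot, and variables do not carry over. Pictures are saved under pics/ and viewed, at most 10 in all, crops included, and the job is handed in when it is done.

```bash
mkdir -p pics; ls; cat > h.py <<'E'
import numpy as np, cv2
from plant import r, optics, job
def snap(cam,name):
    s=r.get_state(); c=optics.capture(cam); cv2.imwrite(f'pics/{name}.png',c['img'])
    c['s']=s; np.save(f'pics/{name}.npy',c,allow_pickle=True); return c
E
python3 - <<'E'
from h import *
for c in ['scene','top','wrist']:
    d=snap(c,c+'0'); print(c,{k:(np.round(v,4).tolist() if not isinstance(v,dict) else 0) for k,v in d.items() if k!='img'})
print(r.get_state(), r.pinch_z)
E
```

```text
pics
scene {'fovy': 49.7958, 'cx': 318.6047, 'cy': 193.359, 'dist': [0.0226, 0.0, 0.0, 0.0, 0.0], 'eye': [1.0208, 0.4222, 0.6293], 'rotation': [48.6717, -1.1287, 133.1049], 's': 0}
top {'fovy': 55.4404, 'cx': 315.3887, 'cy': 189.9385, 'dist': [-0.0038, 0.0, 0.0, 0.0, 0.0], 'eye': [0.4299, 0.0121, 0.762], 'rotation': [11.5957, -0.2935, -95.6408], 's': 0}
wrist {'fovy': 68.4317, 'cx': 317.7217, 'cy': 198.4828, 'dist': [-0.0524, 0.0, 0.0, 0.0, 0.0], 'hand_eye': [[-0.0001, 0.9612, 0.2759, 0.0744], [1.0, -0.0001, 0.0008, -0.0001], [0.0008, 0.2759, -0.9612, -0.1583], [0.0, 0.0, 0.0, 1.0]], 's': 0}
{'time_s': 0.15, 'joints': array([ 8.35437155e+01,  2.05825699e+01,  6.47343945e-01, -1.32782254e-02,
       -7.01349635e+01, -1.65070889e+01]), 'qd': array([ 0.09594245, -0.10674367,  0.23066445,  0.02416584, -0.09349508,
        0.11282192]), 'joint_torque': array([-8.14570976e-04, -5.83275425e+01,  2.93289703e+01,  7.00122491e+00,
        8.81008134e-03, -1.04490634e-04]), 'tcp_pos': array([0.26323557, 0.62117883, 0.22584735]), 'eef_rot': array([ 1.79929156e+02, -7.97524039e-03, -2.29678881e+01]), 'contact_force': array([-0.08421671, -0.00353373,  0.30829918]), 'moment': array([0.00376162, 0.02274201, 0.01057679]), 'gripper_force': 0.0, 'gripper_width': 0.08735196987288231} 0.0188
```

View pics/top0.png

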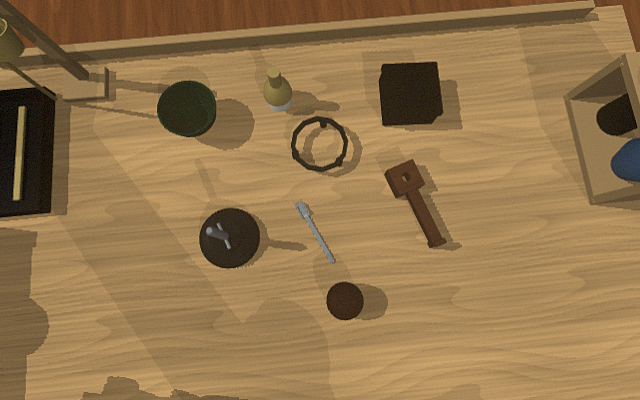

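View pics/scene0.png

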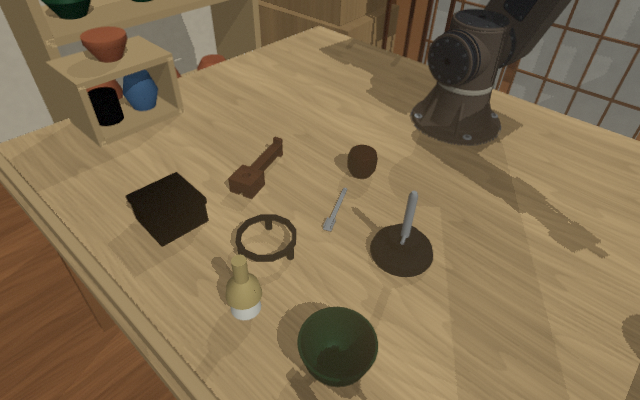

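The top view shows the stand at about (230,238), with the rod top near (210,231) and the pin visible near (225,240). The hook arm's hub is at (405,178) and its tip at (437,242). Next I'll enlarge both areas.

```bash
python3 - <<'E'
from h import *
t=cv2.imread('pics/top0.png'); s=cv2.imread('pics/scene0.png')
def cr(i,x,y,w,h,k):
    o=cv2.resize(i[y:y+h,x:x+w],None,fx=k,fy=k,interpolation=cv2.INTER_CUBIC)
    o=cv2.convertScaleAbs(o,alpha=1.6)
    for j in range(0,w,10): cv2.putText(o,str(x+j),(j*k,8),0,.3,(0,255,255)); cv2.line(o,(j*k,10),(j*k,14),(0,255,255))
    for j in range(0,h,10): cv2.putText(o,str(y+j),(0,j*k+4),0,.3,(0,255,255))
    return o
cv2.imwrite('pics/c1.png',np.hstack([cr(t,195,200,70,100,5),cr(t,375,152,90,100,5)]))
cv2.imwrite('pics/c2.png',np.hstack([cr(s,365,185,80,100,5),cr(s,220,120,80,100,5)]))
E
```

```text
(no output)
```

View pics/c1.png

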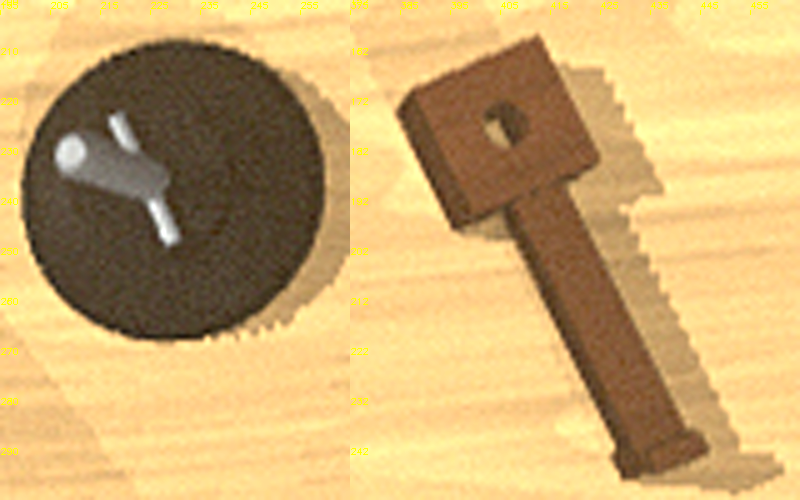

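View pics/c2.png

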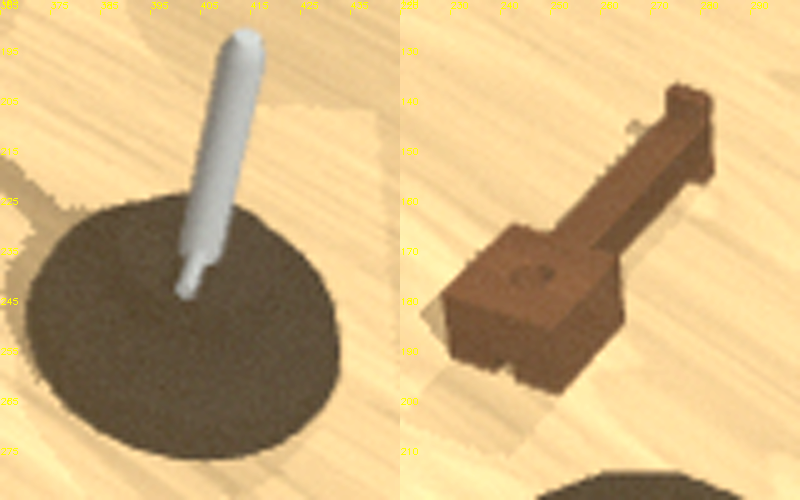

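```bash
cat >> h.py <<'E'
from scipy.spatial.transform import Rotation as R
from scipy.optimize import least_squares
def load(n): return np.load(f'pics/{n}.npy',allow_pickle=True).item()
def proj(c,P):
    if 'hand_eye' in c:
        s=c['s']; T=np.eye(4); T[:3,:3]=R.from_euler('xyz',s['eef_rot'],degrees=True).as_matrix(); T[:3,3]=s['tcp_pos']
        T=T@np.array(c['hand_eye']); M,e=T[:3,:3],T[:3,3]
    else: M,e=R.from_euler('xyz',c['rotation'],degrees=True).as_matrix(),np.array(c['eye'])
    p=(np.atleast_2d(P)-e)@M*[1,-1,-1]; f=200/np.tan(np.radians(c['fovy']/2))
    return cv2.projectPoints(p,np.zeros(3),np.zeros(3),np.array([[f,0,c['cx']],[0,f,c['cy']],[0,0,1]]),np.array(c['dist'],float))[0][:,0]
E
python3 - <<'E'
from h import *
t,s=load('top0'),load('scene0')
ht=np.array([[412,93],[539,36],[600,158],[470,220]])/5+[305,152]   # right crop, minus 350/5
hs=np.array([[443,292],[548,332],[618,255],[513,225]])/5+[140,120]
# tip direction in top: down-right, so hub order: try cyclic. bar side edge = corners 2(600,158),3(470,220)
loc=np.array([[-28,-28],[-28,28],[28,28],[28,-28]])*1e-3
bore_t=np.array([[506,125]])/5+[305,152]; bore_s=np.array([[533,277]])/5+[140,120]
for fl in (1,-1):
  L=loc*[1,fl]
  for use in ('t','s','ts'):
    def f(p):
        c,sn=np.cos(p[2]),np.sin(p[2]); W=np.c_[L@np.array([[c,sn],[-sn,c]])+p[:2],np.full(4,p[3])]
        W=np.vstack([W,[p[0],p[1],p[3]]]); e=[]
        if 't' in use: e.append(proj(t,W)-np.vstack([ht,bore_t]))
        if 's' in use: e.append(proj(s,W)-np.vstack([hs,bore_s]))
        e=np.concatenate(e).ravel()
        return np.r_[e,(p[3]-.038)*(1e5 if len(use)==1 else 0)]
    b=min((least_squares(f,[.45,-.15,a,.038]) for a in (0,1.57,3.14,-1.57)),key=lambda q:q.cost)
    print(fl,use,b.x.round(4),np.degrees(b.x[2]),b.cost, b.fun.round(1))
rt=np.array([[71,153]])/5+[195,200]; rs=np.array([[245,36]])/5+[365,185]
ft=np.array([[174,190]])/5+[195,200]
pt=np.array([[118,113],[172,244]])/5+[195,200]; ps=np.array([[185,293]])/5+[365,185]
def g(p):
    u=np.r_[np.cos(p[2]),np.sin(p[2]),0]*.026; C=np.r_[p[:2],.0555]
    return np.concatenate([proj(t,[p[0],p[1],.155])-rt,proj(s,[p[0],p[1],.155])-rs,proj(t,[p[0],p[1],.03])-ft,proj(t,[C+u,C-u])-pt,proj(s,C+u*p[3])-ps]).ravel()
for a in (0,1.57,3.14,-1.57):
  for k in (1,-1):
    q=least_squares(lambda p:g(np.r_[p,k]),[.45,.2,a]); print(k,q.x.round(4),np.degrees(q.x[2]),q.cost,q.fun.round(1))
E
```

```text
1 t [ 0.5854 -0.1854 -2.8244  0.038 ] -161.82894630654118 0.9090670386952272 [-0.4 -0.5 -0.4 -0.2  0.3  0.8  0.6 -0.3 -0.1  0.2 -0. ]
1 s [ 0.5867 -0.1838  1.613   0.038 ] 92.41740047855006 508.1772687030732 [ -0.8  -3.3  -2.5 -22.9   0.9   3.    2.7  21.3  -0.4  -0.9  -0. ]
1 ts [ 0.5855 -0.1872  3.1954  0.033 ] 183.08493258587387 973.0295533485827 [  2.3  -4.4   4.6   2.9  -1.8   5.7  -3.8  -2.4   0.2   0.7  16.5   8.7
 -22.1 -10.3 -17.1  -6.6  21.5   9.7  -0.8  -0.   -0. ]
-1 t [ 0.586  -0.1856 -1.1765  0.038 ] -67.40786997097844 1526.5620956094654 [ -0.8   0.6 -11.6  36.7   0.8  -1.   12.  -37.8  -0.1  -0.1  -0. ]
-1 s [ 0.5879 -0.1823  3.4401  0.038 ] 197.10517589780713 0.9508596471369997 [-0.6  0.2  0.5 -0.1  0.5  0.7 -0.  -0.5 -0.4 -0.3 -0. ]
-1 ts [ 0.5857 -0.1878 -2.7871  0.0306] -159.6867472293472 1571.4757369163697 [ 24.5 -11.  -25.6  12.3 -24.3  12.8  26.6 -11.8   0.1   0.8  -0.8   1.9
   0.9   0.7  -0.5   1.2  -1.5   0.8  -0.9   0.8  -0. ]
1 [0.5042 0.171  0.3744] 21.45010558583654 7.991871001292025 [ 0.3 -0.  -0.4 -1.1 -2.8 -1.1 -0.5  0.7  0.3 -0.4 -0.6 -2. ]
-1 [0.509 
[... 207 characters left out ...]
 -2.8 -1.1 -0.5  0.7  0.3 -0.4 -0.6 -2. ]
-1 [0.509  0.1725 0.322 ] 18.450631939805394 223.55970766762925 [ -0.8  -2.9  -1.2   0.6  -3.8  -3.5  -0.7  -2.1  -1.3  -2.6   5.8 -19.1]
1 [0.5042 0.171  0.3744] 21.45012454834738 7.991871001378871 [ 0.3 -0.  -0.4 -1.1 -2.8 -1.1 -0.5  0.7  0.3 -0.4 -0.6 -2. ]
-1 [0.509  0.1725 0.322 ] 18.450650672745358 223.55970767016427 [ -0.8  -2.9  -1.2   0.6  -3.8  -3.5  -0.7  -2.1  -1.3  -2.6   5.8 -19.1]
1 [0.5042 0.171  0.3744] 21.45006722010404 7.991871001325252 [ 0.3 -0.  -0.4 -1.1 -2.8 -1.1 -0.5  0.7  0.3 -0.4 -0.6 -2. ]
-1 [0.509  0.1725 0.322 ] 18.448864808796177 223.5597076192164 [ -0.8  -2.9  -1.2   0.6  -3.8  -3.5  -0.7  -2.1  -1.3  -2.6   5.8 -19.1]
```

```bash
cat >> h.py <<'E'
def go(tgt,yaw=None,pitchroll=None):
    """print tool-axis shift (30mm units) and rotvec deg from current measured pose to tgt tool-down pose with yaw"""
    s=r.get_state(); M=R.from_euler('xyz',s['eef_rot'],degrees=True)
    sh=M.inv().apply(np.array(tgt)-s['tcp_pos'])/.03
    y=s['eef_rot'][2] if yaw is None else yaw
    rv=(M.inv()*R.from_euler('xyz',[180,0,y],degrees=True)).as_rotvec(degrees=True)
    print('xyz',sh.round(3).tolist(),'rot',rv.round(2).tolist())
E
python3 - <<'E'
from h import *
go([.505,-.210,.15],17.5)
E
```

```text
xyz [18.231, 22.362, 2.558] rot [0.07, 0.02, -40.47]
```

```bash
python3 -m crank '[{"xyz":[18.2,22.4,0],"delta_rot":[0,0,-40.5],"claw":0},{"xyz":[18.2,22.4,0],"delta_rot":[0,0,-40.5],"claw":0},{"xyz":[18.2,22.4,0],"delta_rot":[0,0,-40.5],"claw":0},{"xyz":[18.2,22.4,0],"delta_rot":[0,0,-40.5],"claw":0},{"xyz":[18.2,22.4,0],"delta_rot":[0,0,-40.5],"claw":0},{"xyz":[18.2,22.4,0],"delta_rot":[0,0,-40.5],"claw":0},{"xyz":[18.2,22.4,0],"delta_rot":[0,0,-40.5],"claw":0},{"xyz":[18.2,22.4,0],"delta_rot":[0,0,-40.5],"claw":0},{"xyz":[18.2,22.4,0],"delta_rot":[0,0,-40.5],"claw":0},{"xyz":[18.2,22.4,0],"delta_rot":[0,0,-40.5],"claw":0},{"xyz":[18.2,22.4,0],"delta_rot":[0,0,-40.5],"claw":0},{"xyz":[18.2,22.4,0],"delta_rot":[0,0,-40.5],"claw":0},{"xyz":[18.2,22.4,0],"delta_rot":[0,0,-40.5],"claw":0},{"xyz":[18.2,22.4,0],"delta_rot":[0,0,-40.5],"claw":0},{"xyz":[18.2,22.4,1],"delta_rot":[0,0,-40.5],"claw":0},{"xyz":[18.2,22.4,2.5],"delta_rot":[0,0,-40.5],"claw":0},{"xyz":[18.2,22.4,2.5],"delta_rot":[0,0,-40.5],"claw":0},{"xyz":[18.2,22.4,2.5],"delta_rot":[0,0,-40.5],"claw":0}]'
python3 - <<'E'
from h import *
c=snap('wrist','w1'); print(c['s']['tcp_pos'],c['s']['eef_rot'],c['s']['joints'])
o=cv2.resize(c['img'],(800,500)); cv2.imwrite('pics/w1b.png',o)
E
```

```text
time_s: 2.4
tcp_pos: [0.5047, -0.2104, 0.153]
eef_rot: [179.9, -0.0, 17.6]
contact_force: [0.4, 0.2, 0.7]
gripper_width: 0.0878
gripper_force: 0.0
[ 0.50473862 -0.21044475  0.15298414] [ 1.79941158e+02 -4.11081474e-02  1.75788135e+01] [-2.07018774e+00  1.20160831e+01 -2.15513726e+01  4.99506852e-02
 -5.63740540e+01  1.09621340e+02]
```

View pics/w1b.png

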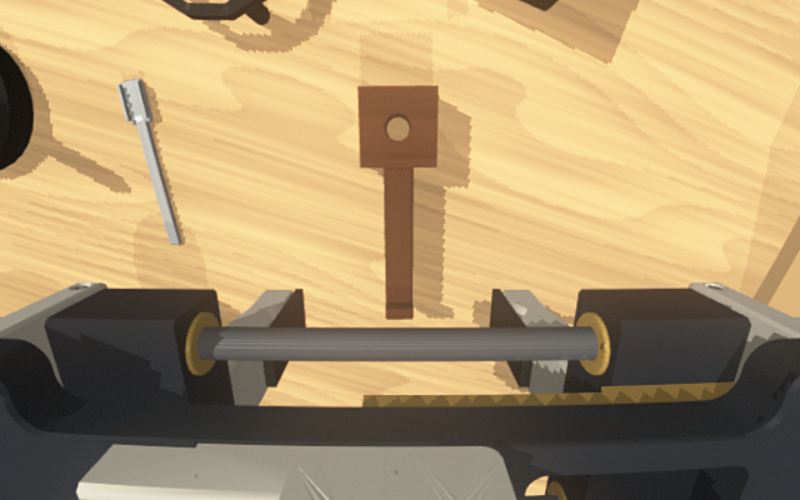

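The wrist view shows the hub top at corners (359,86)–(438,167) in the 800-wide picture, with the bar running straight down to (400,318). It is well aligned with the tool.

```bash
python3 - <<'E'
from h import *
c=load('w1')
L=np.array([[-28,28,38],[-28,-28,38],[28,-28,38],[28,28,38],[0,0,38],[110,0,49]])*1e-3
px=np.array([[359,86],[438,86],[438,167],[359,167],[398,127.5],[399.5,310]])/1.25
def f(p,fl=1):
    W=R.from_euler('z',p[2]).apply(L*[1,fl,1])+[p[0],p[1],0]
    return (proj(c,W)-px).ravel()
for fl in(1,-1):
    q=least_squares(f,[.586,-.185,np.radians(-162.5)],kwargs=dict(fl=fl)); print(fl,q.x[:2].round(4),np.degrees(q.x[2]),q.cost,q.fun.round(1))
    a=q.x[2]
    if q.cost<60: go([q.x[0]+.085*np.cos(a),q.x[1]+.085*np.sin(a),.005],np.degrees(a)+180)
E
```

```text
1 [ 0.5825 -0.1866] -162.07051086238127 8217.985646827938 [ 63.6   4.5 -64.    4.9 -62.    5.2  62.3   4.8   0.4   4.8  -0.2 -21.2]
-1 [ 0.5834 -0.1864] -162.1819751932082 281.96090201429143 [ -0.7   3.7   0.5   3.4  -0.9   3.8   1.1   4.1   0.4   3.7  -0.4 -22.2]
```

```bash
python3 - <<'E'
from h import *
c=load('w1')
L=np.array([[-28,-28,38],[-28,28,38],[28,28,38],[28,-28,38],[0,0,38],[145,0,49]])*1e-3
px=np.array([[359,86],[438,86],[438,167],[359,167],[398,127.5],[399.5,319]])/1.25
def f(p):
    W=R.from_euler('z',p[2]).apply(L)+[p[0],p[1],0]
    return (proj(c,W)-px).ravel()
q=least_squares(f,[.586,-.185,np.radians(-162.5)]); print(q.x[:2].round(4),np.degrees(q.x[2]),q.cost,q.fun.round(1))
a=q.x[2]
go([q.x[0]+.085*np.cos(a),q.x[1]+.085*np.sin(a),.005],np.degrees(a)+180)
E
```

```text
[ 0.5866 -0.1854] -162.15987222333462 2.0525812319525123 [-0.9 -0.3  0.5 -0.6 -0.8  0.1  1.   0.4  0.4 -0.2 -0.2  0.7]
xyz [-0.005, 0.031, 4.951] rot [0.08, -0.12, -0.26]
```

```bash
python3 -m crank '[{"xyz":[0,0.03,3],"delta_rot":[0,0,-0.3],"claw":0},{"xyz":[0,0.03,3],"delta_rot":[0,0,-0.3],"claw":0},{"xyz":[0,0.03,4.5],"delta_rot":[0,0,-0.3],"claw":0},{"xyz":[0,0.03,4.9],"delta_rot":[0,0,-0.3],"claw":0},{"xyz":[0,0.03,4.9],"delta_rot":[0,0,-0.3],"claw":0},{"xyz":[0,0.03,4.9],"delta_rot":[0,0,-0.3],"claw":0.5},{"xyz":[0,0.03,4.9],"delta_rot":[0,0,-0.3],"claw":0.9},{"xyz":[0,0.03,4.9],"delta_rot":[0,0,-0.3],"claw":1},{"xyz":[0,0.03,4.9],"delta_rot":[0,0,-0.3],"claw":1},{"xyz":[0,0.03,4.9],"delta_rot":[0,0,-0.3],"claw":1},{"xyz":[0,0.03,4.9],"delta_rot":[0,0,-0.3],"claw":1},{"xyz":[0,0.03,4.9],"delta_rot":[0,0,-0.3],"claw":1}]' 45
```

```text
time_s: 3.95
tcp_pos: [0.5041, -0.2112, 0.0045]
eef_rot: [-180.0, 0.0, 17.8]
contact_force: [0.6, -0.4, -1.8]
gripper_width: 0.0231
gripper_force: 0.4
```

```bash
python3 -m crank '[{"xyz":[0,0,0],"delta_rot":[0,0,0],"claw":1},{"xyz":[0,0,0],"delta_rot":[0,0,0],"claw":1},{"xyz":[0,0,0],"delta_rot":[0,0,0],"claw":1},{"xyz":[0,0,0],"delta_rot":[0,0,0],"claw":1},{"xyz":[0,0,-0.3],"delta_rot":[0,0,0],"claw":1},{"xyz":[0,0,-0.8],"delta_rot":[0,0,0],"claw":1},{"xyz":[0,0,-1.6],"delta_rot":[0,0,0],"claw":1},{"xyz":[0,0,-2.6],"delta_rot":[0,0,0],"claw":1},{"xyz":[0,0,-3.6],"delta_rot":[0,0,0],"claw":1},{"xyz":[0,0,-4.6],"delta_rot":[0,0,0],"claw":1},{"xyz":[0,0,-5.6],"delta_rot":[0,0,0],"claw":1},{"xyz":[0,0,-6.2],"delta_rot":[0,0,0],"claw":1},{"xyz":[0,0,-6.4],"delta_rot":[0,0,0],"claw":1},{"xyz":[0,0,-6.4],"delta_rot":[0,0,0],"claw":1}]'
python3 - <<'E'
from h import *
c=snap('wrist','w2'); print(c['s']['tcp_pos'],c['s']['eef_rot'],c['s']['gripper_force'])
i=cv2.resize(c['img'],None,fx=2,fy=2)[0:500,240:1040]; cv2.imwrite('pics/w2b.png',i)
a=np.radians(-158.5); go([.5042+.085*np.cos(a),.171+.085*np.sin(a),.2],21.5)
E
```

```text
time_s: 5.7
tcp_pos: [0.504, -0.211, 0.1969]
eef_rot: [180.0, -0.0, 17.8]
contact_force: [-0.5, 0.1, -1.3]
gripper_width: 0.0214
gripper_force: 45.0
[ 0.50400335 -0.21103374  0.19694055] [ 1.79997861e+02 -4.11132431e-02  1.78314894e+01] 44.99421179294586
xyz [1.087, -11.935, -0.121] rot [-0.03, 0.02, -3.67]
```

View pics/w2b.png

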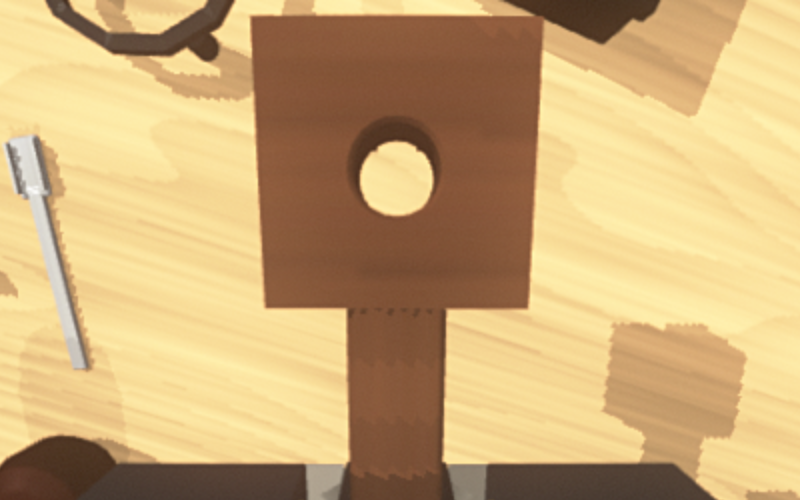

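Held level by the look of it: hub-top corners are (252,16), (543,16), (528,307) and (266,307), with the bore rim at (394,165). I'll fit the in-hand pose.

```bash
cat >> h.py <<'E'
def fit_hand(c,px):
    # tool frame: hub pose; params: bore bottom x,y,z(tool), rot (about tool x,y,z). arm frame = tool flipped: arm z=-tool z, arm x=-tool x
    L=np.array([[28,-28,-38],[28,28,-38],[-28,28,-38],[-28,-28,-38],[0,0,-38]])*1e-3
    d={**c,'s':{'eef_rot':[0,0,0],'tcp_pos':np.zeros(3)}}
    f=lambda p:(proj(d,R.from_rotvec(p[3:]).apply(L)+p[:3])-px).ravel()
    q=least_squares(f,[.085,0,.005,0,0,0]); return q
E
python3 - <<'E'
from h import *
c=load('w2')
px=np.array([[252,16],[543,16],[528,307],[266,307],[395,165]])/2+[120,0]
q=fit_hand(c,px); print((q.x[:3]*1e3).round(1),np.degrees(q.x[3:]).round(2),q.fun.round(1))
d={**c,'s':{'eef_rot':[0,0,0],'tcp_pos':np.zeros(3)}}
print(proj(d,q.x[:3])*2-[240,0])
E
```

```text
[86.   0.4  5.4] [-0.66 -1.11  0.09] [-0.1  0.1 -0.2 -0.3  0.1 -0.2 -0.5 -0.5  0.8  0.9]
[[397.94373268 184.39402445]]
```

```bash
python3 -m crank '[{"xyz":[0.03,-0.4,-0.1],"delta_rot":[0,0,-0.3],"claw":1},{"xyz":[0.1,-1.2,-0.1],"delta_rot":[0,0,-0.6],"claw":1},{"xyz":[0.2,-2.4,-0.1],"delta_rot":[0,0,-1],"claw":1},{"xyz":[0.35,-3.7,-0.1],"delta_rot":[0,0,-1.4],"claw":1},{"xyz":[0.45,-5,-0.1],"delta_rot":[0,0,-1.8],"claw":1},{"xyz":[0.55,-6.3,-0.1],"delta_rot":[0,0,-2.2],"claw":1},{"xyz":[0.7,-7.6,-0.1],"delta_rot":[0,0,-2.6],"claw":1},{"xyz":[0.8,-8.9,-0.1],"delta_rot":[0,0,-3],"claw":1},{"xyz":[0.9,-10.1,-0.1],"delta_rot":[0,0,-3.3],"claw":1},{"xyz":[1,-11.1,-0.1],"delta_rot":[0,0,-3.6],"claw":1},{"xyz":[1.05,-11.7,-0.1],"delta_rot":[0,0,-3.7],"claw":1},{"xyz":[1.05,-11.95,-0.1],"delta_rot":[0,0,-3.7],"claw":1},{"xyz":[1.05,-11.95,-0.1],"delta_rot":[0,0,-3.7],"claw":1},{"xyz":[1.05,-11.95,-0.1],"delta_rot":[0,0,-3.7],"claw":1},{"xyz":[1.05,-11.95,-0.1],"delta_rot":[0,0,-3.7],"claw":1}]'
python3 - <<'E'
from h import *
c=snap('wrist','w3'); snap('scene','s3'); snap('top','t3'); print(c['s']['tcp_pos'],c['s']['eef_rot'],c['s']['gripper_force'])
i=cv2.resize(c['img'][0:200,220:420],(600,600),interpolation=cv2.INTER_CUBIC); cv2.imwrite('pics/w3b.png',i)
E
```

```text
time_s: 7.62
tcp_pos: [0.4244, 0.1392, 0.1995]
eef_rot: [180.0, 0.0, 21.5]
contact_force: [0.5, 0.3, -1.5]
gripper_width: 0.022
gripper_force: 45.0
[0.42441777 0.13920388 0.19952685] [1.79996672e+02 8.59709051e-03 2.14839019e+01] 44.99421179294586
```

View pics/w3b.png

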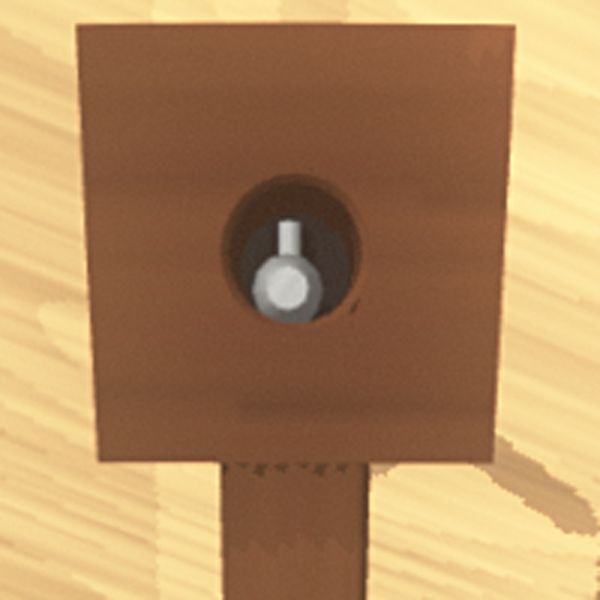

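Through the bore I can see the rod tip at (288,288) in the crop, with the pin straight up at x=289. So the pin is aligned with the arm, and the rod is slightly off-centre to the left.

```bash
python3 - <<'E'
from h import *
c=load('w3')
px=np.array([[77,24],[516,25],[494,462],[99,462],[292,245]])/3+[220,0]
q=fit_hand(c,px); print((q.x[:3]*1e3).round(1),np.degrees(q.x[3:]).round(2),q.fun.round(1))
d={**c,'s':{'eef_rot':[0,0,0],'tcp_pos':np.zeros(3)}}
ax=R.from_rotvec(q.x[3:])
print('bore bottom px',(proj(d,q.x[:3])-[220,0])*3)
rod=np.array([288,288])/3+[220,0]; pin=np.array([289,222])/3+[220,0]
P=least_squares(lambda p:(proj(d,[p[0],p[1],c['s']['tcp_pos'][2]-.155])-rod).ravel(),[.085,0]).x
Q=least_squares(lambda p:(proj(d,[p[0],p[1],c['s']['tcp_pos'][2]-.058])-pin).ravel(),[.085,0]).x
print('rod in tool',P*1e3,'pin tip',Q*1e3, 'needed shift mm (tool)',(P-q.x[:2])*1e3, 'ang',np.degrees(np.arctan2(*(Q-P)[::-1])))
E
```

```text
[85.4  0.4  4.7] [-0.44 -1.9   0.06] [ 0.2 -0.1 -0.5 -0.6  0.1 -0.4 -0.9 -0.6  1.1  1.6]
bore bottom px [[296.47284766 279.65310644]]
rod in tool [86.35754989 -1.35644892] pin tip [112.13210135  -1.55459683] needed shift mm (tool) [ 0.91471941 -1.7126962 ] ang -0.4404660561083682
```

```bash
python3 -m crank '[{"xyz":[0.025,-0.055,0],"delta_rot":[0,1.2,0],"claw":1},{"xyz":[0.025,-0.055,0.3],"delta_rot":[0,1.2,0],"claw":1},{"xyz":[0.025,-0.055,0.7],"delta_rot":[0,1.2,0],"claw":1},{"xyz":[0.025,-0.055,1],"delta_rot":[0,1.2,0],"claw":1},{"xyz":[0.025,-0.055,1.15],"delta_rot":[0,1.2,0],"claw":1},{"xyz":[0.025,-0.055,1.2],"delta_rot":[0,1.2,0],"claw":1},{"xyz":[0.025,-0.055,1.2],"delta_rot":[0,1.2,0],"claw":1},{"xyz":[0.025,-0.055,1.2],"delta_rot":[0,1.2,0],"claw":1}]'
python3 - <<'E'
from h import *
c=snap('wrist','w4'); print(c['s']['tcp_pos'],c['s']['eef_rot'],c['s']['contact_force'])
i=cv2.resize(c['img'][0:200,220:420],(600,600),interpolation=cv2.INTER_CUBIC); cv2.imwrite('pics/w4b.png',i)
E
```

```text
time_s: 8.78
tcp_pos: [0.4247, 0.1417, 0.1638]
eef_rot: [-180.0, -1.2, 21.5]
contact_force: [-0.0, 0.0, -1.5]
gripper_width: 0.0218
gripper_force: 45.0
[0.42466482 0.14174534 0.16384435] [-179.99132733   -1.23270862   21.53989139] [-0.0197325   0.04576548 -1.53715791]
```

View pics/w4b.png

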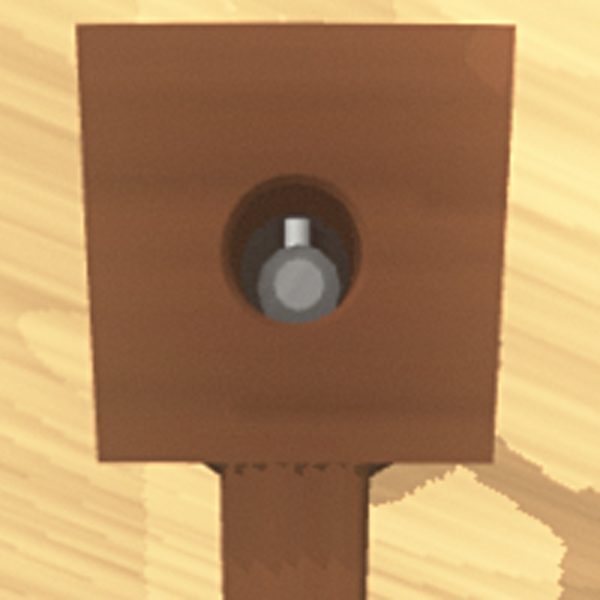

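```bash
python3 - <<'E'
from h import *
c=load('w4'); g=c['img'].sum(2).astype(int)
for x in (306,308,310,326,328): print(x,list(zip(range(56,110),g[56:110,x])) if x==306 else g[56:110,x].tolist())
for y in (76,80,84): print('row',y,'x290..', g[y,290:345].tolist())
d={**c,'s':{'eef_rot':[0,0,0],'tcp_pos':np.zeros(3)}}
px=np.array([[77,24],[516,25],[494,462],[99,462],[292,246]])/3+[220,0]
q=fit_hand(c,px); print((q.x[:3]*1e3).round(1),np.degrees(q.x[3:]).round(2))
t=np.linspace(0,2*np.pi,36)
for z in(0,-.010,-.038):
    W=R.from_rotvec(q.x[3:]).apply(np.c_[.009*np.cos(t),.009*np.sin(t),0*t+z])+q.x[:3]
    p=proj(d,W); print(z,p.min(0),p.max(0),p.mean(0))
E
```

```text
306 [(56, np.int64(244)), (57, np.int64(242)), (58, np.int64(247)), (59, np.int64(247)), (60, np.int64(238)), (61, np.int64(202)), (62, np.int64(168)), (63, np.int64(174)), (64, np.int64(160)), (65, np.int64(144)), (66, np.int64(144)), (67, np.int64(141)), (68, np.int64(146)), (69, np.int64(147)), (70, np.int64(157)), (71, np.int64(143)), (72, np.int64(151)), (73, np.int64(150)), (74, np.int64(145)), (75, np.int64(149)), (76, np.int64(176)), (77, np.int64(174)), (78, np.int64(171)), (79, np.int64(178)), (80, np.int64(175)), (81, np.int64(172)), (82, np.int64(172)), (83, np.int64(170)), (84, np.int64(169)), (85, np.int64(166)), (86, np.int64(169)), (87, np.int64(169)), (88, np.int64(166)), (89, np.int64(173)), (90, np.int64(193)), (91, np.int64(203)), (92, np.int64(226)), (93, np.int64(236)), (94, np.int64(266)), (95, np.int64(263)), (96, np.int64(262)), (97, np.int64(258)), (98, np.int64(232)), (99, np.int64(201)), (100, np.int64(199)), (101, np.int64(177)), (102, np.int64(162)), (103, np.int64(180)), (104, np.int64(212)), (105, np.int64(231)), (106, np.int64(241)), (107, np.int64(25
[... 1622 characters left out ...]
, 133, 140, 145, 160, 167, 161, 165, 167, 168, 173, 165, 153, 154, 145, 177, 182, 226, 256, 256, 262, 263]
row 84 x290.. [256, 262, 261, 224, 191, 186, 175, 150, 149, 152, 151, 170, 174, 163, 166, 167, 169, 168, 166, 166, 169, 225, 291, 315, 318, 315, 311, 316, 324, 328, 336, 334, 334, 327, 325, 323, 304, 242, 166, 160, 159, 165, 163, 165, 171, 164, 141, 144, 178, 188, 215, 262, 257, 258, 255]
[85.5  0.4  4.8] [-0.44 -1.71  0.06]
0 [301.76216377  75.01286752] [335.90462905 110.63350734] [318.83220199  92.46541396]
-0.01 [300.53691985  71.71293688] [336.96405052 109.76086794] [318.74886342  90.36154892]
-0.038 [296.03465788  59.55429731] [340.85785917 106.56432648] [318.44266805  82.6256054 ]
```

```bash
python3 - <<'E'
from h import *
c=load('w4'); g=c['img'].sum(2).astype(float)
def cross(a,th):  # first downward crossing
    i=np.argmax(a<th); return i-1+(a[i-1]-th)/(a[i-1]-a[i])
E=[]
for y in range(15,150,5):
    xl=225+cross(g[y,225:290],420); xr=410-cross(g[y,410:350:-1],420); E+= [(xl,y,0),(xr,y,1)]
for x in range(255,385,5): E.append((x,cross(g[0:30,x],420),2))
E=np.array(E)
T=np.array([(310,59.1),(308,60),(306,61.2),(326,59),(328,60.2),(294.8,76),(339.2,76),(294,80),(340,80),(293.3,84),(340.5,84)])
B=np.array([(310,72.5),(308,74),(306,76),(304.7,76),(302.7,80),(300.7,84),(331.5,76),(334.5,80),(335.5,84)])
d={**c,'s':{'eef_rot':[0,0,0],'tcp_pos':np.zeros(3)}}
t=np.linspace(0,2*np.pi,73)
def dl(p,a,b): n=np.array([-(b-a)[1],(b-a)[0]]); return (p-a)@n/np.linalg.norm(n)
def f(p):
    M=R.from_rotvec(p[3:]); W=lambda X:proj(d,M.apply(X)+p[:3])
    k=W(np.array([[28,-28,-38],[28,28,-38],[-28,28,-38],[-28,-28,-38]])*1e-3)
    e=[dl(E[E[:,2]==0,:2],k[3],k[0]),dl(E[E[:,2]==1,:2],k[2],k[1]),dl(E[E[:,2]==2,:2],k[0],k[1])]
    for pts,z in((T,-.038),(B,0)):
        m,ax,an=cv2.fitEllipse(W(np.c_[.009*np.cos(t),.009*np.sin(t),0*t+z]).astype(np.float32))
        e.append(2*(np.hypot(*(pts-m).T)-np.mean(ax)/2))
    return np.concatenate(e)
q=least_squares(f,[.085,0,.005,0,0,0],loss='soft_l1',diff_step=1e-4,x_scale=[.01,.01,.01,.1,.1,.1])
print((q.x[:3]*1e3).round(2),np.degrees(q.x[3:]).round(2)); e=f(q.x); print([v.round(1).tolist() for v in (e[:27:6],e[27:54:6],e[54:80:6],e[80:91],e[91:])])
print('bottom px',proj(d,q.x[:3]))
rod=np.array([297.5,286])/3+[220,0]-.3
P=least_squares(lambda p:(proj(c,[p[0],p[1],.155])-rod).ravel(),[.5,.17]).x
M=R.from_euler('xyz',c['s']['eef_rot'],degrees=True); b=M.apply(q.x[:3])+c['s']['tcp_pos']
print('rod world',P,'bore bottom world',b,'shift in tool mm',M.inv().apply(np.r_[P-b[:2],0])*1e3)
print('hub z axis',(M*R.from_rotvec(q.x[3:])).apply([0,0,-1]),'tool x', M.apply([1,0,0]))
E
```

```text
[8.778e+01 7.000e-02 5.010e+00] [-0.48  1.92  0.09]
[[0.8, 0.1, -0.2, -0.3, -0.3], [-0.6, 0.0, 0.3, 0.6, 0.7], [0.5, 0.5, 0.3, 0.6, 0.9], [5.1, 4.7, 4.3, 5.7, 4.9, 2.1, -0.4, 1.8, -0.8, 2.7, -0.3], [0.6, 0.2, -0.3, 1.6, 0.2, 1.1, 1.0, 1.3, 0.4]]
bottom px [[318.27767065  88.60643681]]
rod world [0.50397436 0.17262012] bore bottom world [0.50642331 0.17394336 0.16072298] shift in tool mm [-2.76310399  0.33169384 -0.05950708]
hub z axis [-0.05421725 -0.01256851  0.99845006] tool x [0.9299469  0.36706396 0.02151316]
```

```bash
python3 -m crank '[{"xyz":[-0.05,0,0],"delta_rot":[0,-1.1,0],"claw":1},{"xyz":[-0.05,0,0],"delta_rot":[0,-1.1,0],"claw":1},{"xyz":[-0.05,0,0],"delta_rot":[0,-1.1,0],"claw":1}]'; python3 -m crank '[{"xyz":[0,0,0.1],"delta_rot":[0,0,0],"claw":1},{"xyz":[0,0,0.2],"delta_rot":[0,0,0],"claw":1},{"xyz":[0,0,0.25],"delta_rot":[0,0,0],"claw":1},{"xyz":[0,0,0.25],"delta_rot":[0,0,0],"claw":1}]'
```

```text
time_s: 9.2
tcp_pos: [0.4231, 0.141, 0.1635]
eef_rot: [180.0, -0.1, 21.5]
contact_force: [-0.7, -0.1, -1.3]
gripper_width: 0.0221
gripper_force: 45.0
time_s: 9.7
tcp_pos: [0.423, 0.141, 0.1559]
eef_rot: [180.0, -0.1, 21.5]
contact_force: [0.3, -0.2, -2.1]
gripper_width: 0.0217
gripper_force: 45.0
```

```bash
python3 -m crank '[{"xyz":[0,0,0.05],"delta_rot":[0,0,0],"claw":1},{"xyz":[0,0,0.1],"delta_rot":[0,0,0],"claw":1},{"xyz":[0,0,0.15],"delta_rot":[0,0,0],"claw":1},{"xyz":[0,0,0.2],"delta_rot":[0,0,0],"claw":1},{"xyz":[0,0,0.2],"delta_rot":[0,0,0],"claw":1}]'; python3 - <<'E'
from h import *
s=r.get_state(); print(s['tcp_pos'],s['eef_rot'],s['contact_force'],s['moment'])
E
```

```text
time_s: 10.32
tcp_pos: [0.423, 0.141, 0.1499]
eef_rot: [180.0, -0.1, 21.5]
contact_force: [0.7, -0.5, -1.8]
gripper_width: 0.0216
gripper_force: 45.0
[0.42300612 0.14097828 0.14989546] [ 1.79993584e+02 -8.48397182e-02  2.15359707e+01] [ 0.69019041 -0.46691344 -1.78801143] [-0.08771281  0.10820283 -0.01488953]
```

```bash
python3 -m crank '[{"xyz":[0,0,0.07],"delta_rot":[0,0,0],"claw":1},{"xyz":[0,0,0.14],"delta_rot":[0,0,0],"claw":1},{"xyz":[0,0,0.2],"delta_rot":[0,0,0],"claw":1},{"xyz":[0,0,0.27],"delta_rot":[0,0,0],"claw":1},{"xyz":[0,0,0.33],"delta_rot":[0,0,0],"claw":1},{"xyz":[0,0,0.4],"delta_rot":[0,0,0],"claw":1},{"xyz":[0,0,0.4],"delta_rot":[0,0,0],"claw":1},{"xyz":[0,0,0.4],"delta_rot":[0,0,0],"claw":1}]'; python3 - <<'E'
from h import *
s=r.get_state(); print(s['tcp_pos'],s['contact_force'],s['moment'])
c=snap('wrist','w5'); i=cv2.resize(c['img'][0:200,220:420],(600,600),interpolation=cv2.INTER_CUBIC); cv2.imwrite('pics/w5b.png',cv2.convertScaleAbs(i,alpha=1.5))
E
```

```text
time_s: 11.32
tcp_pos: [0.4231, 0.1411, 0.1381]
eef_rot: [180.0, -0.1, 21.5]
contact_force: [0.6, -0.5, -2.3]
gripper_width: 0.0218
gripper_force: 45.0
[0.42311659 0.14105504 0.13805998] [ 0.63235025 -0.47708979 -2.32917649] [-0.09106498  0.10913193  0.01784991]
```

View pics/w5b.png

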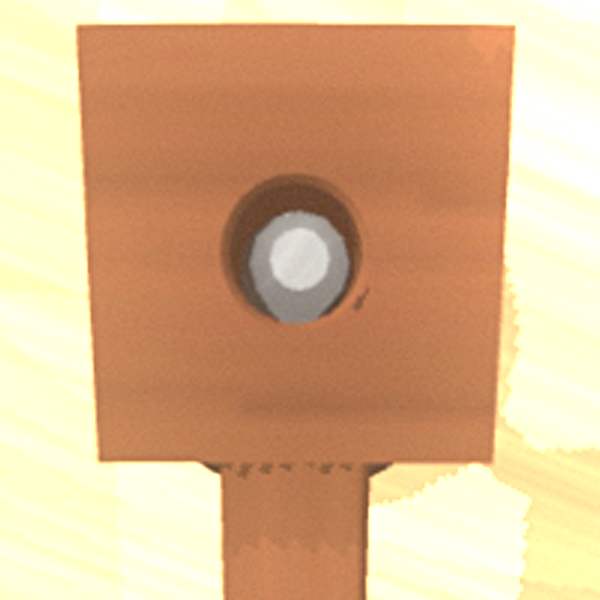

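The rod is well up inside the bore and nearly centred, with no side load. I'll carry on down.

```bash
python3 -m crank '[{"xyz":[0,0,0.1],"delta_rot":[0,0,0],"claw":1},{"xyz":[0,0,0.2],"delta_rot":[0,0,0],"claw":1},{"xyz":[0,0,0.3],"delta_rot":[0,0,0],"claw":1},{"xyz":[0,0,0.4],"delta_rot":[0,0,0],"claw":1},{"xyz":[0,0,0.5],"delta_rot":[0,0,0],"claw":1},{"xyz":[0,0,0.6],"delta_rot":[0,0,0],"claw":1},{"xyz":[0,0,0.7],"delta_rot":[0,0,0],"claw":1},{"xyz":[0,0,0.8],"delta_rot":[0,0,0],"claw":1},{"xyz":[0,0,0.9],"delta_rot":[0,0,0],"claw":1},{"xyz":[0,0,0.9],"delta_rot":[0,0,0],"claw":1}]'; python3 - <<'E'
from h import *
s=r.get_state(); print(s['tcp_pos'],s['contact_force'],s['moment'])
E
```

```text
time_s: 12.62
tcp_pos: [0.4231, 0.141, 0.1108]
eef_rot: [180.0, -0.1, 21.5]
contact_force: [0.3, 0.1, -1.7]
gripper_width: 0.0214
gripper_force: 45.0
[0.42312135 0.14103209 0.11083414] [ 0.29083609  0.1313523  -1.72163993] [-0.11482846  0.02009337  0.05089955]
```

```bash
python3 -m crank '[{"xyz":[0,0,0.1],"delta_rot":[0,0,0],"claw":1},{"xyz":[0,0,0.2],"delta_rot":[0,0,0],"claw":1},{"xyz":[0,0,0.3],"delta_rot":[0,0,0],"claw":1},{"xyz":[0,0,0.4],"delta_rot":[0,0,0],"claw":1},{"xyz":[0,0,0.5],"delta_rot":[0,0,0],"claw":1},{"xyz":[0,0,0.6],"delta_rot":[0,0,0],"claw":1},{"xyz":[0,0,0.7],"delta_rot":[0,0,0],"claw":1},{"xyz":[0,0,0.8],"delta_rot":[0,0,0],"claw":1},{"xyz":[0,0,0.9],"delta_rot":[0,0,0],"claw":1},{"xyz":[0,0,1.0],"delta_rot":[0,0,0],"claw":1},{"xyz":[0,0,1.1],"delta_rot":[0,0,0],"claw":1},{"xyz":[0,0,1.2],"delta_rot":[0,0,0],"claw":1},{"xyz":[0,0,1.3],"delta_rot":[0,0,0],"claw":1},{"xyz":[0,0,1.3],"delta_rot":[0,0,0],"claw":1}]'; python3 - <<'E'
from h import *
s=r.get_state(); print(s['tcp_pos'],s['contact_force'],s['moment'])
E
```

```text
time_s: 14.38
tcp_pos: [0.4232, 0.141, 0.0718]
eef_rot: [180.0, -0.1, 21.5]
contact_force: [1.1, 0.3, -1.5]
gripper_width: 0.0217
gripper_force: 45.0
[0.42315574 0.1410352  0.07182705] [ 1.12864276  0.26698879 -1.45658212] [-0.10314406  0.05538609  0.01519574]
```

```bash
python3 -m crank '[{"xyz":[0,0,0.05],"delta_rot":[0,0,0],"claw":1},{"xyz":[0,0,0.1],"delta_rot":[0,0,0],"claw":1},{"xyz":[0,0,0.15],"delta_rot":[0,0,0],"claw":1},{"xyz":[0,0,0.2],"delta_rot":[0,0,0],"claw":1},{"xyz":[0,0,0.25],"delta_rot":[0,0,0],"claw":1},{"xyz":[0,0,0.3],"delta_rot":[0,0,0],"claw":1},{"xyz":[0,0,0.3],"delta_rot":[0,0,0],"claw":1}]'; python3 -m crank '[{"xyz":[0,0,0.03],"delta_rot":[0,0,0],"claw":1},{"xyz":[0,0,0.06],"delta_rot":[0,0,0],"claw":1},{"xyz":[0,0,0.06],"delta_rot":[0,0,0],"claw":1}]'
```

```text
time_s: 15.25
tcp_pos: [0.4232, 0.141, 0.0629]
eef_rot: [180.0, -0.1, 21.5]
contact_force: [0.6, -0.1, -2.0]
gripper_width: 0.0219
gripper_force: 45.0
time_s: 15.62
tcp_pos: [0.4232, 0.141, 0.0612]
eef_rot: [180.0, -0.1, 21.5]
contact_force: [-0.4, -0.6, -1.9]
gripper_width: 0.0218
gripper_force: 45.0
```

```bash
python3 -m crank '[{"xyz":[0,0,0.03],"delta_rot":[0,0,0],"claw":1},{"xyz":[0,0,0.05],"delta_rot":[0,0,0],"claw":1},{"xyz":[0,0,0.05],"delta_rot":[0,0,0],"claw":1}]'
```

```text
time_s: 16.0
tcp_pos: [0.4232, 0.1411, 0.0597]
eef_rot: [180.0, -0.1, 21.5]
contact_force: [0.7, -0.2, -1.2]
gripper_width: 0.0216
gripper_force: 45.0
```

```bash
python3 -m crank '[{"xyz":[0,0,0.03],"delta_rot":[0,0,0],"claw":1},{"xyz":[0,0,0.06],"delta_rot":[0,0,0],"claw":1},{"xyz":[0,0,0.06],"delta_rot":[0,0,0],"claw":1}]'; python3 -m crank '[{"xyz":[0,0,0.02],"delta_rot":[0,0,0],"claw":1},{"xyz":[0,0,0.04],"delta_rot":[0,0,0],"claw":1},{"xyz":[0,0,0.04],"delta_rot":[0,0,0],"claw":1}]'; python3 -m crank '[{"xyz":[0,0,0.02],"delta_rot":[0,0,0],"claw":1},{"xyz":[0,0,0.03],"delta_rot":[0,0,0],"claw":1},{"xyz":[0,0,0.03],"delta_rot":[0,0,0],"claw":1}]'
```

```text
time_s: 16.38
tcp_pos: [0.4232, 0.1411, 0.0578]
eef_rot: [180.0, -0.1, 21.5]
contact_force: [-0.1, -0.0, -1.7]
gripper_width: 0.0219
gripper_force: 45.0
time_s: 16.75
tcp_pos: [0.4232, 0.1411, 0.0567]
eef_rot: [180.0, -0.1, 21.5]
contact_force: [0.0, 0.2, -1.3]
gripper_width: 0.0217
gripper_force: 45.0
time_s: 17.12
tcp_pos: [0.4232, 0.1411, 0.0558]
eef_rot: [180.0, -0.1, 21.5]
contact_force: [-0.6, -0.5, -2.3]
gripper_width: 0.0215
gripper_force: 45.0
```

```bash
for k in 1; do :; done; python3 -m crank '[{"xyz":[0,0,0.02],"delta_rot":[0,0,0],"claw":1},{"xyz":[0,0,0.02],"delta_rot":[0,0,0],"claw":1}]'; python3 -m crank '[{"xyz":[0,0,0.02],"delta_rot":[0,0,0],"claw":1},{"xyz":[0,0,0.02],"delta_rot":[0,0,0],"claw":1}]';  python3 -m crank '[{"xyz":[0,0,0.02],"delta_rot":[0,0,0],"claw":1},{"xyz":[0,0,0.02],"delta_rot":[0,0,0],"claw":1}]'
```

```text
time_s: 17.38
tcp_pos: [0.4232, 0.1411, 0.0552]
eef_rot: [180.0, -0.1, 21.5]
contact_force: [0.3, -1.6, -2.1]
gripper_width: 0.0213
gripper_force: 45.0
time_s: 17.62
tcp_pos: [0.4232, 0.1411, 0.0546]
eef_rot: [180.0, -0.1, 21.5]
contact_force: [-0.3, 1.1, -2.1]
gripper_width: 0.0219
gripper_force: 45.0
time_s: 17.88
tcp_pos: [0.4232, 0.1411, 0.0542]
eef_rot: [180.0, -0.1, 21.5]
contact_force: [-1.9, -0.5, 2.7]
gripper_width: 0.0217
gripper_force: 45.0
```

Contact is felt (fz about +4 N) at the expected seating height. Releasing slowly and withdrawing straight up.

```bash
python3 -m crank '[{"xyz":[0,0,0],"delta_rot":[0,0,0],"claw":1},{"xyz":[0,0,0],"delta_rot":[0,0,0],"claw":1},{"xyz":[0,0,0],"delta_rot":[0,0,0],"claw":0.7},{"xyz":[0,0,0],"delta_rot":[0,0,0],"claw":0.6},{"xyz":[0,0,0],"delta_rot":[0,0,0],"claw":0.4},{"xyz":[0,0,0],"delta_rot":[0,0,0],"claw":0.3},{"xyz":[0,0,0],"delta_rot":[0,0,0],"claw":0.3},{"xyz":[0,0,0],"delta_rot":[0,0,0],"claw":0.3}]' 10
python3 - <<'E'
from h import *
c=snap('wrist','w6'); s=snap('scene','s6')
a=cv2.resize(c['img'][0:200,220:420],(400,400)); b=cv2.resize(s['img'][150:310,330:490],(400,400),interpolation=cv2.INTER_CUBIC); cv2.imwrite('pics/f6.png',cv2.convertScaleAbs(np.hstack([a,b]),alpha=1.3))
E
```

```text
time_s: 18.88
tcp_pos: [0.4233, 0.1411, 0.054]
eef_rot: [180.0, -0.1, 21.5]
contact_force: [-0.4, 0.9, 0.1]
gripper_width: 0.0609
gripper_force: 0.0
```

View pics/f6.png

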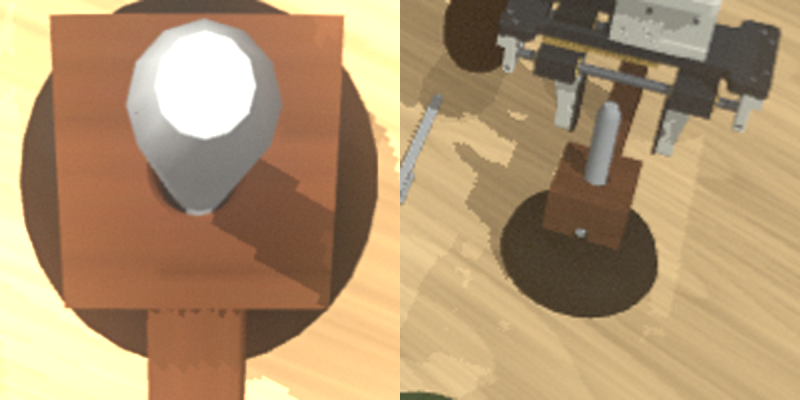

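The pin's end shows inside the groove at (580,232) and the hub is down on the collar, with the fingers clear of the bar. Withdrawing.

```bash
python3 -m crank '[{"xyz":[0,0,-0.3],"delta_rot":[0,0,0],"claw":0.3},{"xyz":[0,0,-0.8],"delta_rot":[0,0,0],"claw":0.3},{"xyz":[0,0,-1.5],"delta_rot":[0,0,0],"claw":0.3},{"xyz":[0,0,-2.5],"delta_rot":[0,0,0],"claw":0.3},{"xyz":[0,0,-3.5],"delta_rot":[0,0,0],"claw":0.3},{"xyz":[0,0,-4],"delta_rot":[0,0,0],"claw":0.3},{"xyz":[0,0,-4],"delta_rot":[0,0,0],"claw":0.3},{"xyz":[0,0,-4],"delta_rot":[0,0,0],"claw":0.3},{"xyz":[0,0,-4],"delta_rot":[0,0,0],"claw":0.3}]'
python3 - <<'E'
from h import *
c=snap('wrist','w7'); g=c['img']; a=load('w6')['img']
s0=load('s6')['img']; s1=snap('scene','s7')['img']
# did the hub stay put in the fixed view?
print(np.abs(s1[205:245,385:430].astype(int)-s0[205:245,385:430]).mean(), r.get_state()['contact_force'])
print(job.close_job())
E
```

```text
time_s: 20.1
tcp_pos: [0.4226, 0.1407, 0.1733]
eef_rot: [180.0, -0.0, 21.5]
contact_force: [0.6, 0.7, 0.2]
gripper_width: 0.0611
gripper_force: 0.0
3.1911111111111112 [-0.80897979  0.5162764  -0.42232861]
the job is handed in; nothing more can be done
None
```

The hook arm is back on the stand, seated on the collar with the pin in its groove and released; the job was handed in at about 20 s, but the hand-in reported no verdict.

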